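Anchor the T-bolt in the hold-down rail

ROBOT

A 6-joint arm with a two-finger parallel gripper is mounted at the origin on a cart in front of the work surface, level with it; the furniture and walls round the work are solid. World frame = base frame: x ahead of the robot, y to its left, z up, the work surface at z = 0. Lengths are in m, angles in rad, forces in N, time in s.
With the tool pointing down it reaches from about 0.25 to 0.725 m from the base axis. Payload 9.7 kg.
Tool frame: the origin (TCP) lies at the very end of the fingers, on their centre line; the grasp point (between the pads) lies 19 mm behind it; z points along the fingers, y is the line along which they close (so a half turn about z gives the same grasp; the last joint's range is limited). The gripper opens to 85 mm and grips with 20 to 120 N. Pads are 22 mm wide; open, the fingers measure 114 mm over their backs; the gripper's body (76 mm by 85 mm) begins 54 mm behind the grasp point. The pads swing forward as they close: fully open they stand 13 mm farther back than shut.
Start: joints at [1.123, 0.087, 0.176, 1.66, 0, 1.571], TCP at [0.238, 0.496, 0.231] pointing down, gripper open.
Joint ranges: [-3.13, 3.13], [-0.85, 1.81], [-1.15, 1.24], [-2.2, 2.28], [-1.44, 1.52], [-3.14, 3.14]. Speed limits (rad/s): [2.22, 2.22, 2.57, 3.14, 3.14, 3.14].

INTERFACE

Orientations are given as a rotation vector (axis times angle).
In Python, from workcell import bot gives the robot as it stands.
- The arm moves only by the tool apply_moves, never from a script. Its argument "series" is text: rows parted by semicolons, each of 7 numbers parted by spaces: the shift along the tool's x, y, z in m, then the turn, a rotation vector about the tool's x, y, z in rad, then the gripper command: -1 is shut, 1 is fully open, values between are in proportion. A call has 1 to 20 rows; each row is the pose to reach, as a shift and turn from the pose commanded when the call began, along the tool's axes at that moment; what a row does not reach only later rows make up. A row lasts 1/10 s, in which the tool goes at most 50 mm and 8.59 degrees, less where a joint would pass 70% of its speed; a pose out of reach is approached as far as the arm can. A call with a gripper value outside its range is refused whole. The fingers move at their own pace and stop on an object; the grip force is fixed at half the most. Time passes only in rows, so rows that repeat a pose let the fingers close. It gives the time, the measured TCP pose, the force, the opening and the grip force at its end, in the units of the state.
- bot.get_obs(): the state, without advancing time (a new reading comes with each control period).
- bot.snapshot(name): name is "side" or "top" or "wrist"; returns the picture (400x640x3 uint8, red, green, blue); there is no depth.
- bot.get_calibration(name): a dict with "intrinsics" (3x3 intrinsics, pixels), "k1" (the pictures are not rectified: a ray, as slopes to the right and down, at radius r is drawn at 1 + k1 r^2 times it, then the intrinsics apply), "extrinsics" (4x4, takes a point from world to camera coordinates). Camera axes: x right, y up, looking along -z (the intrinsics and any distortion apply to the point x, -y, -z); pixel columns grow to the right and rows downward; lengths in m; the calibration is good to about 2 mm. A picture is of the moment at which its call begins: read the wrist's pose just before it. get_calibration takes no time and is no camera call; for the wrist camera it gives the pose at the moment of the call.
- bot.close_job(): hands the job in; it is judged then, once.
The state is a dict: "time": time; "q": joint angles; "dq": joint speeds; "effort": joint torques, N m; "position": TCP position; "orientation": TCP orientation; "force": force on the tool from outside, world axes, zero at the start; "wrist_torque": the same for the moment, N m; "grip_width": finger opening in m; "finger_force": force on a finger pad.
Only numpy, scipy, OpenCV 4.12 (cv2) and the standard library are available. Lean on these libraries where they do the work, as an engineer would, in place of code of your own. Each camera call takes 0.05 s, during which the arm holds its last target. There are 200 camera calls.

TASK

Set the hold-down bolt beside the evaporator: take the T-bolt (orange handle), drop its head into the wide window of the aluminium T-slot rail, slide it along the slot until it stands beside the tip of the red index clip, and only there turn it a quarter turn so that its long head lies square across the slot and is locked under both lips. Leave it standing upright on the floor of the slot, and leave the blue-handled round-headed bolt standing where it is.

Things in the scene. Friction and masses are not known exactly. Their poses are not given: they have to be found in the camera images.
- t_bolt: upright T-bolt, 78 mm tall, 0.15 kg, standing on the table. Origin: centre of the head's underside, z up. Steel head 40 (x) x 20 (y) x 8 mm; shaft 9 mm thick; collar 16 mm wide at 47 to 52 mm height; orange handle block 44 (x) x 16 (y) mm at 52 to 78 mm height: grip it across the 16 mm at 66 mm height. Handle and head are parallel (long side = x)
- round_bolt: a bystander: bolt of the same build with a blue handle and a round head 38 mm across and 8 mm thick, which does not fit the rail; origin under its head. The two bolts may stand in each other's place
- rail: fixed aluminium T-slot rail, 72 (x) x 220 (y) x 26 mm high; origin: centre of underside; slot along y. Cavity 56 mm wide, floor 4 mm and lips' underside 18 mm above the table, y -94 to +104 mm; the head can turn in it. Mouth in the lips (18 to 26 mm height): window 30 mm wide, y -94 to -32 mm, takes the head lengthwise; slot 18 mm wide, y -22 to +104 mm, passes only the shaft
- index_clip: fixed red plastic clip on the rail's -x side, top 31 mm above the table, its pointed tip on the lip about 17 mm short of the slot's centre line; its place along the rail varies (y = +15 to +65 mm of the rail). Origin: on the slot's centre line opposite the tip, at table height; axes as the rail's
- window (a point): centre of the rail's wide window, on the cavity floor (rail x = 0, y = -62 mm, 4 mm above the table); axes as the rail's

How it is judged:
On the way, in this order (a step that is already met when the one before it is completed fails the run):
1. the T-bolt's head is inside the rail's cavity through the window, lengthwise, the bolt upright (y of t_bolt in the frame of rail between -0.095 and -0.035 m and x of t_bolt in the frame of rail between -0.015 and 0.015 m and z of t_bolt in the frame of rail below 0.012 m and angle between t_bolt's own z axis and vertical below 0.25 rad and angle between the x axis of t_bolt and the y axis of rail, either way round below 0.5 rad), for 0.1 s.
2. slid along inside the slot, still lengthwise (within about 30 degrees), to within 20 mm of the red clip (y of t_bolt in the frame of index_clip between -0.02 and 0.02 m and x of t_bolt in the frame of rail between -0.015 and 0.015 m and z of t_bolt in the frame of rail below 0.012 m and angle between the x axis of t_bolt and the y axis of rail, either way round below 0.5 rad), for 0.1 s.
At the end, for the whole second after the job is handed in: T-bolt at rest on the slot floor (underside under 8 mm above the table), upright within 11 degrees, within 20 mm of the red tip along the slot and 15 mm of its centre line, head within 17 degrees of square across; the round-headed bolt upright within 30 mm of its start (y of t_bolt in the frame of index_clip between -0.02 and 0.02 m and x of t_bolt in the frame of rail between -0.015 and 0.015 m and z of t_bolt in the frame of rail below 0.008 m and angle between each of t_bolt, round_bolt's own z axis and vertical below 0.2 rad and angle between the x axis of t_bolt and the x axis of rail, either way round below 0.3 rad and linear speed of t_bolt below 0.02 m/s and distance of round_bolt from where it was at the start of the episode below 0.03 m); the robot touches nothing.
It fails at once if the round-headed bolt is knocked over or moved by more than 30 mm (angle between round_bolt's own z axis and vertical above 0.5 rad or distance of round_bolt from where it was at the start of the episode above 0.03 m).
It also fails if it takes over 58 s, if anything falls off the work surface, if the arm or the gripper's body presses on something with over 40 N, if the wrist force passes 120 N, or if a joint passes its speed limit or range.

## Working session

There is one attempt and no reset: what is moved stays moved. The work goes in short steps, Python scripts to look and compute and a tool call to move; the robot and the scene stay as the last step left them, time stands still between calls to the robot, and variables do not carry over. Pictures are saved under pics/ and viewed, at most 10 in all, crops included, and the job is handed in when it is done.

Besides the shell and the picture viewer there is one more tool, called after "Emit:" in YAML: its name, and indented under it one key for each argument. apply_moves: Moves the arm, as the interface text tells. Its arguments: {"type":"object","properties":{"series":{"type":"string"}},"required":["series"]}

```bash
mkdir -p pics; ls
cat > h.py <<'E'
import numpy as np, cv2
from workcell import bot
def cal(n):
    c=bot.get_calibration(n); return np.array(c["intrinsics"]),float(c["k1"]),np.array(c["extrinsics"])
def ray(c,u,v):
    K,k1,E=c
    p=cv2.undistortPoints(np.array([[[u,v]]],float),K,np.array([k1,0,0,0,0.]))[0,0]
    d=E[:3,:3].T@np.array([p[0],-p[1],-1]); o=-E[:3,:3].T@E[:3,3]; return o,d
def onz(c,u,v,z):
    o,d=ray(c,u,v); return o+d*(z-o[2])/d[2]
def shot(n,f=None):
    c=cal(n); im=np.array(bot.snapshot(n))[...,::-1].copy()
    if f: cv2.imwrite(f"pics/{f}.png",im)
    return c,im
E
python3 - <<'E'
from h import *
s=bot.get_obs(); print({k:np.round(v,3) for k,v in s.items()})
a=[shot(n,n+"0") for n in("top","side","wrist")]
for c,_ in a: print(np.round(c[0],1).tolist(),c[1],np.round(-c[2][:3,:3].T@c[2][:3,3],3))
E
```

```text
pics
{'time': np.float64(0.0), 'q': array([1.123, 0.087, 0.175, 1.66 , 0.   , 1.571]), 'dq': array([-0.001,  0.001,  0.   , -0.001, -0.002, -0.001]), 'effort': array([ 1.0000e-03, -5.2039e+01,  4.6481e+01,  1.6000e-02,  0.0000e+00,
        0.0000e+00]), 'position': array([0.238, 0.496, 0.231]), 'orientation': array([-6.970e-01, -3.063e+00,  2.000e-03]), 'force': array([ 0.414, -0.215,  0.063]), 'wrist_torque': array([-0.048, -0.002,  0.045]), 'finger_force': np.float64(0.0), 'grip_width': np.float64(0.085)}
[[515.4, 0.0, 324.5], [0.0, 515.4, 202.9], [0.0, 0.0, 1.0]] -0.11489381189616432 [0.419 0.151 0.868]
[[451.8, 0.0, 320.5], [0.0, 451.8, 202.1], [0.0, 0.0, 1.0]] -0.02009240150246585 [ 0.352 -0.509  0.534]
[[327.7, 0.0, 319.0], [0.0, 327.7, 194.5], [0.0, 0.0, 1.0]] 0.00039468017678669494 [0.177 0.526 0.373]
```

View pics/top0.png

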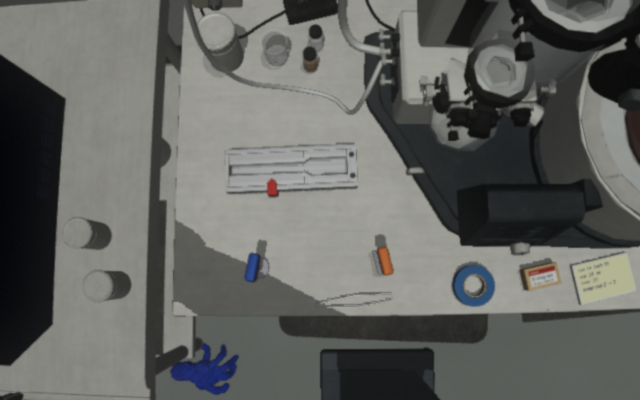

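View pics/side0.png

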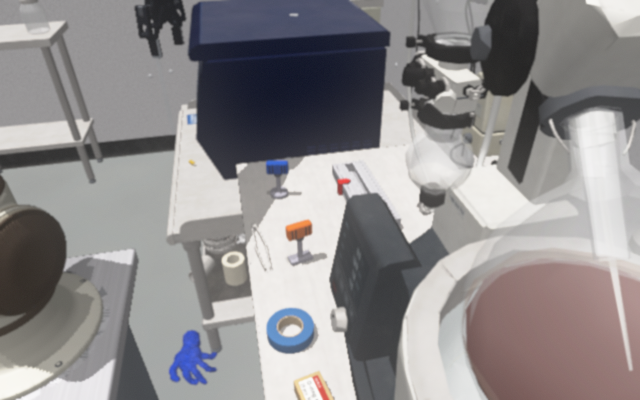

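The top view shows the rail at about (290,168), window on the right, with the red clip at (272,187). The orange T-bolt handle is at (385,261) and the blue bolt at (252,266). The side view shows the orange handle at (299,230) and the blue one at (277,168), both bolts standing. Next I'll measure them.

```bash
cat >> h.py <<'E'
def masks(im):
    h=cv2.cvtColor(im,cv2.COLOR_BGR2HSV); H,S,V=cv2.split(h)
    return dict(orange=((H>=6)&(H<=16)&(S>150)&(V>90)),red=((H<=4)|(H>=175))&(S>150)&(V>90),blue=(H>100)&(H<125)&(S>150)&(V>60))
def blob(m,roi):
    x0,y0,x1,y1=roi; k=np.zeros(m.shape,np.uint8); k[y0:y1,x0:x1]=m[y0:y1,x0:x1]
    cs,_=cv2.findContours(k,cv2.RETR_EXTERNAL,cv2.CHAIN_APPROX_NONE)
    return max(cs,key=cv2.contourArea)
E
python3 - <<'E'
from h import *
c=cal("top");im=cv2.imread("pics/top0.png");m=masks(im)
for n,r,z in(("orange",(350,220,420,300),.078),("blue",(230,235,275,295),.078),("red",(255,165,290,205),.031)):
    b=blob(m[n],r); R=cv2.minAreaRect(b); bx=cv2.boxPoints(R)
    print(n,np.round(R[0],1),np.round(R[1],1),R[2],"ctr",np.round(onz(c,*R[0],z),4),[np.round(onz(c,*p,z)[:2],3).tolist() for p in bx])
s=cal("side");ims=cv2.imread("pics/side0.png");ms=masks(ims)
for n,r in(("orange",(270,205,330,250)),("blue",(255,150,300,185))):
    R=cv2.minAreaRect(blob(ms[n],r));print("side",n,np.round(R[0],1),np.round(onz(s,*R[0],.065),3))
g=cv2.resize(im[130:210,210:370],None,fx=4.9,fy=4.9,interpolation=cv2.INTER_CUBIC)
w=cv2.imread("pics/wrist0.png")
cv2.imwrite("pics/crop1.png",g)
E
```

```text
orange [384.8 260.6] [26.7  9. ] 75.96376037597656 ctr [0.4347 0.0634 0.078 ] [[0.453, 0.075], [0.456, 0.061], [0.417, 0.052], [0.413, 0.066]]
blue [251.5 267.4] [ 8.6 26.1] 11.309932708740234 ctr [0.4259 0.267  0.078 ] [[0.408, 0.277], [0.447, 0.27], [0.444, 0.257], [0.405, 0.264]]
red [272. 187.] [14.  8.] 90.0 ctr [0.5577 0.2412 0.031 ] [[0.57, 0.248], [0.569, 0.235], [0.546, 0.235], [0.546, 0.248]]
side orange [298.1 225.5] [0.435 0.076 0.065]
side blue [276.5 163. ] [0.427 0.287 0.065]
```

View pics/crop1.png

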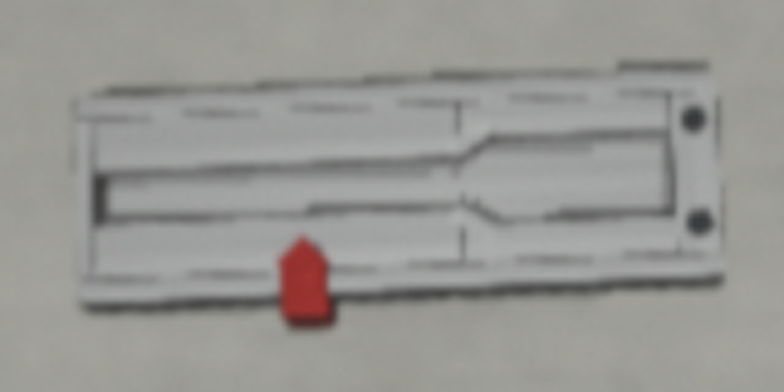

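View pics/wrist0.png

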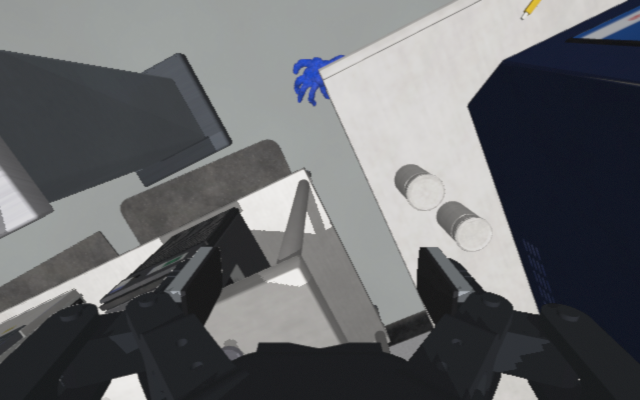

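The crop shows the slot running from (100,200) to the window's end at (672,173), with the clip's tip at (303,237). The wrist view shows no workpieces yet.

```bash
cat >> h.py <<'E'
from scipy.spatial.transform import Rotation as R_
def goto(xyz,psi,s=None):
    "shift/turn in tool axes to TCP xyz, tool y at world angle psi(deg), pointing down"
    s=s or bot.get_obs(); R=R_.from_rotvec(s["orientation"]); p=np.radians(psi)
    y=np.array([np.cos(p),np.sin(p),0]); z=np.array([0,0,-1.]); x=np.cross(y,z)
    T=R_.from_matrix(np.c_[x,y,z])
    print(np.round(np.r_[R.inv().apply(np.array(xyz)-s["position"]),(R.inv()*T).as_rotvec()],4))
E
python3 - <<'E'
from h import *
c=cal("top")
f=lambda u,v,z:onz(c,210+u/4.9,130+v/4.9,z)
A=f(100,200,.024);B=f(672,173,.024);T=f(303,237,.031)
print(A,B,"len",np.linalg.norm(A-B))
ey=(A-B)[:2]/np.linalg.norm((A-B)[:2]); ex=np.array([ey[1],-ey[0]])
O=B[:2]+.094*ey; print("O",O,"A-based",A[:2]-.104*ey,"yaw",np.degrees(np.arctan2(ex[1],ex[0])))
print("tip rail",(T[:2]-O)@ex,(T[:2]-O)@ey,"window",O-.062*ey,"clip",O+ey*((T[:2]-O)@ey))
for q in((85,300),(720,280),(75,100),(715,75)):
    p=f(*q,.026)[:2]-O; print(p@ex,p@ey)
goto([.435,.063,.16],104)
E
```

```text
[0.58705173 0.31210591 0.024     ] [0.59444464 0.11672872 0.024     ] len 0.19551700687865992
O [0.5908903 0.2106615] A-based [0.59098419 0.20818028] yaw 2.1669880750846007
tip rail -0.017514373171020944 0.03163683805765626 window [0.59323465 0.14870584] clip [0.58969405 0.24227571]
-0.034673906241626605 0.10695342389121795
-0.037941825385643 -0.10818436733397832
0.03497594473459958 0.1091693322791986
0.03303894263492656 -0.11037745675523164
[-3.648e-01 -3.046e-01  7.100e-02 -9.000e-04 -4.000e-04 -6.922e-01]
```

Emit:
apply_moves:
  series: "-0.365 -0.305 0.03 0 0 -0.69 1;-0.365 -0.305 0.03 0 0 -0.69 1;-0.365 -0.305 0.03 0 0 -0.69 1;-0.365 -0.305 0.03 0 0 -0.69 1;-0.365 -0.305 0.03 0 0 -0.69 1;-0.365 -0.305 0.03 0 0 -0.69 1;-0.365 -0.305 0.03 0 0 -0.69 1;-0.365 -0.305 0.03 0 0 -0.69 1;-0.365 -0.305 0.03 0 0 -0.69 1;-0.365 -0.305 0.03 0 0 -0.69 1;-0.365 -0.305 0.071 0 0 -0.69 1;-0.365 -0.305 0.071 0 0 -0.69 1;-0.365 -0.305 0.071 0 0 -0.69 1;-0.365 -0.305 0.071 0 0 -0.69 1"

```text
time: 1.55
position: [0.4354, 0.0637, 0.1621]
orientation: [-0.382, 3.116, 0.0]
force: [-0.4, -0.1, 0.2]
grip_width: 0.0853
finger_force: 0.0
```

Run:
```python
from h import *
s=bot.get_obs();print({k:np.round(s[k],3) for k in("time","q","position","orientation","force")})
c,im=shot("wrist","wrist1")
b=blob(masks(im)["orange"],(0,0,640,400));R=cv2.minAreaRect(b)
print(R,[np.round(onz(c,*p,.078)[:2],4).tolist() for p in cv2.boxPoints(R)],onz(c,*R[0],.078))
```

```text
{'time': np.float64(1.55), 'q': array([ 0.145, -0.193, -0.226,  1.536,  0.   , -0.099]), 'position': array([0.435, 0.064, 0.162]), 'orientation': array([-0.382,  3.116,  0.   ]), 'force': array([-0.383, -0.131,  0.213])}
((318.9999694824219, 196.99998474121094), (55.99999237060547, 19.999996185302734), 90.0) [[0.415, 0.0517], [0.4116, 0.0653], [0.4522, 0.0758], [0.4558, 0.0615]] [0.43314849 0.06346548 0.078     ]
```

View pics/wrist1.png

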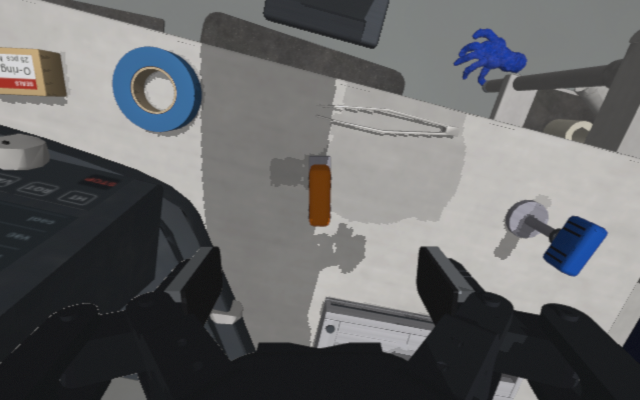

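The wrist view shows the orange handle at (319,197), lined up with the tool and centred between the fingers. The control box is clear on the left and the blue bolt is at (575,245).

Emit:
apply_moves:
  series: "0.001 0 0.04 0 0 0 0;0.001 0 0.08 0 0 0 0;0.001 0 0.1 0 0 0 0;0.001 0 0.115 0 0 0 0;0.001 0 0.115 0 0 0 0;0.001 0 0.115 0 0 0 0;0.001 0 0.115 0 0 0 -1;0.001 0 0.115 0 0 0 -1;0.001 0 0.115 0 0 0 -1;0.001 0 0.115 0 0 0 -1;0.001 0 0.115 0 0 0 -1;0.001 0 0.115 0 0 0 -1;0.001 0 0.115 0 0 0 -1;0.001 0 0.115 0 0 0 -1"

```text
time: 3.0
position: [0.4349, 0.063, 0.0467]
orientation: [-0.38, 3.116, 0.001]
force: [-1.5, 2.4, 7.3]
grip_width: 0.015
finger_force: 58.8
```

Run:
```python
from h import *
s=bot.get_obs();print({k:np.round(s[k],4) for k in("time","q","position","orientation","grip_width","finger_force","force")})
p=s["position"]
goto([p[0],p[1],.16],104)
R=R_.from_rotvec(s["orientation"]).as_matrix()
for t in ([.5,.1,.16],[.593,.148,.16],[.593,.148,.1]): goto(t,2.2)
```

```text
{'time': np.float64(3.0), 'q': array([ 1.4330e-01, -1.7300e-01, -4.3170e-01,  1.3098e+00,  7.0000e-04,
       -9.9100e-02]), 'position': array([0.4349, 0.063 , 0.0467]), 'orientation': array([-3.7950e-01,  3.1163e+00,  1.2000e-03]), 'grip_width': np.float64(0.015), 'finger_force': np.float64(58.7526), 'force': array([-1.4637,  2.3954,  7.3305])}
[-3.000e-04  1.000e-04 -1.133e-01  5.000e-04  2.400e-03 -2.000e-03]
[-7.2300e-02  2.0400e-02 -1.1310e-01  2.4000e-03  1.3000e-03  1.7748e+00]
[-1.7410e-01  4.4700e-02 -1.1290e-01  2.4000e-03  1.3000e-03  1.7748e+00]
[-1.7400e-01  4.4600e-02 -5.2900e-02  2.4000e-03  1.3000e-03  1.7748e+00]
```

Emit:
apply_moves:
  series: "0 0 -0.03 0 0 0 -1;0 0 -0.06 0 0 0 -1;-0.02 0.005 -0.08 0 0 -0.14 -1;-0.04 0.01 -0.08 0 0 -0.28 -1;-0.06 0.015 -0.08 0 0 -0.42 -1;-0.08 0.02 -0.08 0 0 -0.56 -1;-0.1 0.025 -0.08 0 0 -0.7 -1;-0.12 0.03 -0.08 0 0 -0.84 -1;-0.14 0.036 -0.08 0 0 -0.98 -1;-0.16 0.041 -0.08 0 0 -1.12 -1;-0.174 0.0445 -0.08 0 0 -1.25 -1;-0.174 0.0445 -0.08 0 0 -1.366 -1;-0.174 0.0445 -0.06 0 0 -1.366 -1;-0.174 0.0445 -0.05 0 0 -1.366 -1;-0.174 0.0445 -0.05 0 0 -1.366 -1;-0.174 0.0445 -0.05 0 0 -1.366 -1"

```text
time: 4.6
position: [0.5922, 0.1474, 0.0955]
orientation: [2.262, -2.18, -0.0]
force: [0.0, -0.7, -1.8]
grip_width: 0.0152
finger_force: 58.9
```

Run:
```python
from h import *
s=bot.get_obs();print({k:np.round(s[k],4) for k in("time","q","position","orientation","grip_width","finger_force","force")})
c,im=shot("wrist","wrist2");c2,im2=shot("side");c3,im3=shot("top")
o=np.array(s["position"]);
cv2.imwrite("pics/mix2.png",np.vstack([cv2.resize(im,(480,300)),np.hstack([cv2.resize(im2[130:230,260:420],(400,250)),cv2.resize(im3[110:230,230:422],(400,250))])[:,:480] if 0 else cv2.resize(np.hstack([cv2.resize(im2[130:230,260:420],(400,250)),cv2.resize(im3[110:210,250:410],(400,250))]),(480,150))]))
cv2.imwrite("pics/mix2.png",np.vstack([im[40:360,:],cv2.resize(np.hstack([im2[120:220,260:420],im3[110:210,250:410]]),(640,200))]))
```

```text
{'time': np.float64(4.6), 'q': array([ 0.2439,  0.2216,  0.0655,  1.415 , -0.    , -1.3639]), 'position': array([0.5922, 0.1474, 0.0955]), 'orientation': array([ 2.2619e+00, -2.1798e+00, -3.0000e-04]), 'grip_width': np.float64(0.0152), 'finger_force': np.float64(58.908), 'force': array([ 0.0301, -0.659 , -1.784 ])}
```

View pics/mix2.png

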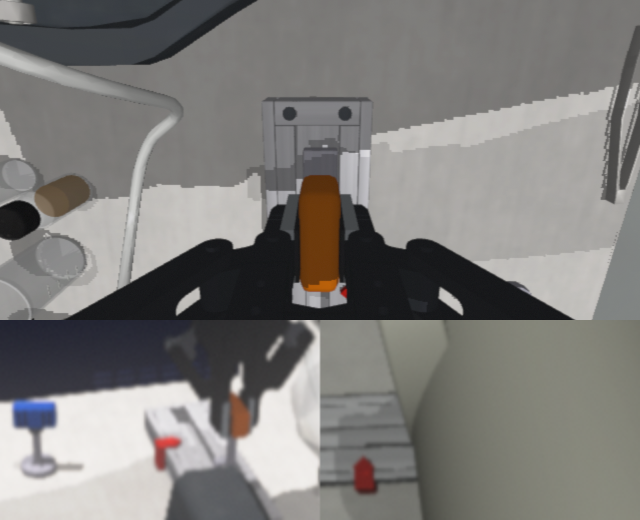

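The wrist view shows the head end at (321,188 in the full frame), centred to about 1 mm over the window between the rail edges at columns 263 and 371. The side view agrees. I'm lowering the bolt now.

Emit:
apply_moves:
  series: "0 -0.001 0.01 0 0 0 -1;0 -0.001 0.018 0 0 0 -1;0 -0.001 0.024 0 0 0 -1;0 -0.001 0.03 0 0 0 -1;0 -0.001 0.036 0 0 0 -1;0 -0.001 0.041 0 0 0 -1;0 -0.001 0.042 0 0 0 -1;0 -0.001 0.042 0 0 0 -1;0 -0.001 0.042 0 0 0 -1;0 -0.001 0.042 0 0 0 -1"

```text
time: 5.75
position: [0.5936, 0.1476, 0.0537]
orientation: [-2.262, 2.179, -0.001]
force: [0.1, 0.1, -1.3]
grip_width: 0.0151
finger_force: 58.9
```

Run:
```python
from h import *
s=bot.get_obs();print({k:np.round(s[k],4) for k in("time","q","position","grip_width","finger_force","force","wrist_torque")})
c,im=shot("wrist","wrist3")
R=cv2.minAreaRect(blob(masks(im)["orange"],(200,100,440,400)));print(R)
p=s["position"]
goto([.5895,.242,p[2]],182.2)
```

```text
{'time': np.float64(5.75), 'q': array([ 0.2437,  0.2364,  0.0019,  1.3357, -0.    , -1.3645]), 'position': array([0.5936, 0.1476, 0.0537]), 'grip_width': np.float64(0.0151), 'finger_force': np.float64(58.9458), 'force': array([ 0.0935,  0.124 , -1.2775]), 'wrist_torque': array([0.0276, 0.0074, 0.0384])}
((319.5, 274.0), (39.0, 114.0), 0.0)
[-0.0945  0.0005 -0.0001 -0.0005  0.     -0.001 ]
```

Emit:
apply_moves:
  series: "-0.01 0 0.001 0 0 0 -1;-0.02 0 0.001 0 0 0 -1;-0.03 0 0.001 0 0 0 -1;-0.04 0 0.001 0 0 0 -1;-0.05 0 0.001 0 0 0 -1;-0.06 0 0.001 0 0 0 -1;-0.07 0 0.001 0 0 0 -1;-0.08 0 0.001 0 0 0 -1;-0.088 0 0.001 0 0 0 -1;-0.0945 0 0.001 0 0 0 -1;-0.0945 0 0.001 0 0 0 -1;-0.0945 0 0.001 0 0 0 -1;-0.0945 0 0.001 0 0 0 -1"

```text
time: 7.1
position: [0.5899, 0.2416, 0.0523]
orientation: [2.262, -2.18, 0.0]
force: [-1.0, 0.0, -1.3]
grip_width: 0.0153
finger_force: 58.9
```

Run:
```python
from h import *
s=bot.get_obs();print({k:np.round(s[k],4) for k in("time","q","position","grip_width","finger_force","force","wrist_torque")})
c,im=shot("wrist","wrist4");c2,im2=shot("side");c3,im3=shot("top")
cv2.imwrite("pics/mix4.png",np.vstack([im[60:380,:],cv2.resize(np.hstack([im2[120:220,260:420],im3[110:210,210:370]]),(640,200))]))
```

```text
{'time': np.float64(7.1), 'q': array([ 3.8880e-01,  2.9860e-01,  7.4900e-02,  1.3471e+00, -2.0000e-04,
       -1.2190e+00]), 'position': array([0.5899, 0.2416, 0.0523]), 'grip_width': np.float64(0.0153), 'finger_force': np.float64(58.9451), 'force': array([-0.9951,  0.0271, -1.3159]), 'wrist_torque': array([-0.0205, -0.0231,  0.0277])}
```

View pics/mix4.png

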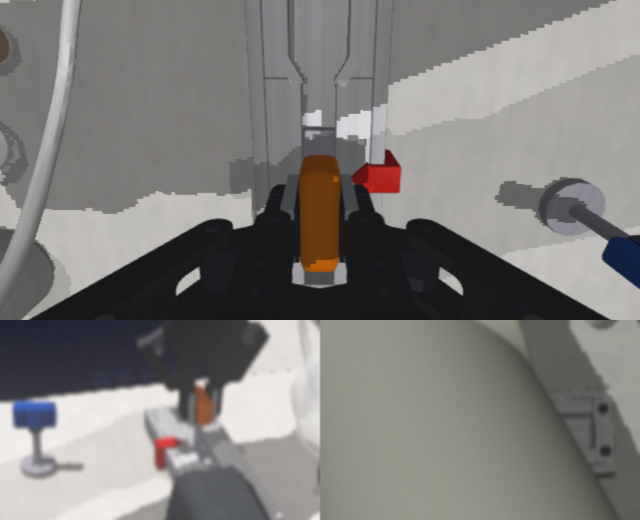

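The wrist view shows the bolt in the narrow slot, with the clip's tip at (353,238 in the full frame). I'll check the tip's position along the slot.

Run:
```python
from h import *
print(onz(cal("wrist"),353,238,.031)); p=bot.get_obs()["position"]; goto(p,92.2)
```

```text
[0.57207719 0.24311184 0.031     ]
[ 0.0000e+00  0.0000e+00  0.0000e+00 -1.0000e-04  0.0000e+00  1.5693e+00]
```

Emit:
apply_moves:
  series: "0 0 0 0 0 0.14 -1;0 0 0 0 0 0.28 -1;0 0 0 0 0 0.42 -1;0 0 0 0 0 0.56 -1;0 0 0 0 0 0.7 -1;0 0 0 0 0 0.84 -1;0 0 0 0 0 0.98 -1;0 0 0 0 0 1.12 -1;0 0 0 0 0 1.26 -1;0 0 0 0 0 1.4 -1;0 0 0 0 0 1.5 -1;0 0 0 0 0 1.569 -1;0 0 0 0 0 1.569 -1;0 0 0 0 0 1.569 -1;0 0 0 0 0 1.569 -1"

```text
time: 8.75
position: [0.5898, 0.2419, 0.0523]
orientation: [0.064, -3.141, -0.0]
force: [0.2, -0.0, -1.1]
grip_width: 0.0151
finger_force: 58.9
```

Run:
```python
from h import *
s=bot.get_obs();print({k:np.round(s[k],4) for k in("time","q","position","orientation","grip_width","finger_force","force","wrist_torque")})
c,im=shot("wrist")
R=cv2.minAreaRect(blob(masks(im)["orange"],(200,100,440,400)));print(R)
```

```text
{'time': np.float64(8.75), 'q': array([0.3891, 0.2987, 0.075 , 1.3471, 0.    , 0.3485]), 'position': array([0.5898, 0.2419, 0.0523]), 'orientation': array([ 0.0639, -3.1409, -0.    ]), 'grip_width': np.float64(0.0151), 'finger_force': np.float64(58.9203), 'force': array([ 0.2444, -0.0289, -1.1077]), 'wrist_torque': array([-0.0449,  0.0131,  0.012 ])}
((319.0, 272.5), (115.0, 40.0), 90.0)
```

Emit:
apply_moves:
  series: "0 0 0.0005 0 0 0 -1;0 0 0.001 0 0 0 -1;0 0 0.0015 0 0 0 -1;0 0 0.0018 0 0 0 -1;0 0 0.0018 0 0 0 -1;0 0 0.0018 0 0 0 -1"

```text
time: 9.4
position: [0.5898, 0.242, 0.0508]
orientation: [-0.062, 3.141, 0.0]
force: [-1.2, -0.4, 3.2]
grip_width: 0.015
finger_force: 59.6
```

Contact with the floor: the force rose from -1.1 to +3.2 N. I'm releasing the bolt and retreating straight up.

Emit:
apply_moves:
  series: "0 0 0 0 0 0 -0.6;0 0 0 0 0 0 -0.5;0 0 0 0 0 0 -0.3;0 0 0 0 0 0 -0.1;0 0 0 0 0 0 0;0 0 0 0 0 0 0;0 0 0 0 0 0 0;0 0 -0.01 0 0 0 0;0 0 -0.03 0 0 0 0;0 0 -0.06 0 0 0 0;0 0 -0.1 0 0 0 0;0 0 -0.12 0 0 0 0;0 0 -0.12 0 0 0 0;0 0 -0.12 0 0 0 0;0 0 -0.12 0 0 0 0"

```text
time: 10.9
position: [0.5894, 0.2418, 0.1693]
orientation: [0.062, -3.139, 0.001]
force: [-0.4, 0.4, 0.2]
grip_width: 0.0431
finger_force: 0.0
```

Run:
```python
from h import *
s=bot.get_obs();print({k:np.round(s[k],4) for k in("time","position","grip_width","finger_force","force")})
c,im=shot("wrist");c2,im2=shot("side")
R=cv2.minAreaRect(blob(masks(im)["orange"],(200,100,440,400)));print(R,onz(c,*R[0],.082),[np.round(onz(c,*p,.082)[:2],4).tolist() for p in cv2.boxPoints(R)])
cv2.imwrite("pics/mix5.png",np.vstack([im[60:380,:],cv2.resize(im2[120:220,220:540],(640,200))]))
```

```text
{'time': np.float64(10.9), 'position': array([0.5894, 0.2418, 0.1693]), 'grip_width': np.float64(0.0431), 'finger_force': np.float64(0.0), 'force': array([-0.3832,  0.3995,  0.1557])}
((320.0, 195.5), (59.0, 20.0), 90.0) [0.58650228 0.24286148 0.082     ] [[0.565, 0.2349], [0.5645, 0.2491], [0.6091, 0.2513], [0.6097, 0.2363]]
```

View pics/mix5.png

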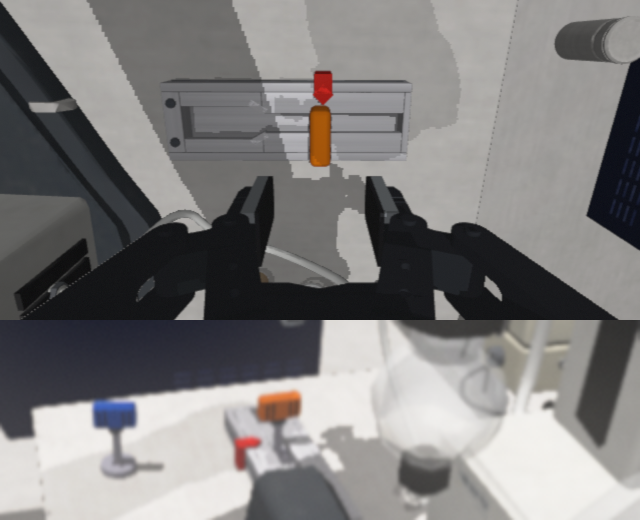

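The bolt stands upright beside the red tip (323,162 in the full frame), with its handle at (320,195) square across the slot. The blue bolt hasn't moved.

```bash
python3 -c "
from h import *
print(bot.close_job())"
```

```text
the job is handed in; nothing more can be done
None
```

The T-bolt stands upright on the slot floor beside the red clip, head turned square across under both lips, and the blue bolt is untouched. I handed the job in at about 11 s of the 58 s limit; the hand-in returned no verdict.

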